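# Put a newly unpacked battery charger into service

### The job

The charger came with most of its battery packs in the bays the wrong way round for transit: lift out each pack whose brass contact end does not face the contact rail, turn it end for end and put it back fully home in a bay, and only when every pack is right switch the charger on with the red switch. Also clear all the orange transit chocks off the mat into the grey waste tub (at any time), and leave the tools and other things where they are.

Things in the scene. Friction and masses are not known exactly. Their poses are not given: they have to be found in the camera images.
- charger: fixed four-bay battery charger, cream and dark grey, 206 x 232 mm; origin under it, on the 2 mm mat; z up. Front with the red switch at its -x side; raised cream contact rail with brass contacts along its rear, +x side; +x points 63 to 81 degrees left of world +x. Dark deck 36 mm above the origin. Bays: 4 open-topped slots, 114 mm long in x, 25 wide in y, 30 deep, 54 mm pitch along y
- bay1 (a point): centre of the mouth of a bay, at deck height, axes as the charger's; charger y = -81 mm. A bay may be empty
- bay2 (a point): centre of the mouth of a bay, at deck height, axes as the charger's; charger y = -27 mm. A bay may be empty
- bay3 (a point): centre of the mouth of a bay, at deck height, axes as the charger's; charger y = 27 mm. A bay may be empty
- bay4 (a point): centre of the mouth of a bay, at deck height, axes as the charger's; charger y = 81 mm. A bay may be empty
- contact_rail (a point): middle of the top of the charger's contact rail, 100 mm towards charger +x from its origin and 62 mm above it (26 mm above the deck). The charger's body spans charger x = -98 to +108 mm, y = -116 to +116 mm
- pack1_c (a point): centre of a rigid dark grey battery pack, 110 (x) x 22 (y) x 66 mm (z up), about 250 g, on edge in a bay; seated, its top is 36 mm above the deck and its centre 39 mm above the charger's origin. Its +x end is the contact end (brass strips on end and top), its -x end has a white label. May be absent
- pack2_c (a point): centre of a rigid dark grey battery pack, 110 (x) x 22 (y) x 66 mm (z up), about 250 g, on edge in a bay; seated, its top is 36 mm above the deck and its centre 39 mm above the charger's origin. Its +x end is the contact end (brass strips on end and top), its -x end has a white label. May be absent
- pack3_c (a point): centre of a rigid dark grey battery pack, 110 (x) x 22 (y) x 66 mm (z up), about 250 g, on edge in a bay; seated, its top is 36 mm above the deck and its centre 39 mm above the charger's origin. Its +x end is the contact end (brass strips on end and top), its -x end has a white label. May be absent
- pack4_c (a point): centre of a rigid dark grey battery pack, 110 (x) x 22 (y) x 66 mm (z up), about 250 g, on edge in a bay; seated, its top is 36 mm above the deck and its centre 39 mm above the charger's origin. Its +x end is the contact end (brass strips on end and top), its -x end has a white label. May be absent
- switch (a joint): charger's mains switch: 0 = off (leaning to the charger's front, -x), 1.0 rad = fully on (leaning to +x, to the packs); stays where it is left; starts at 0 to 0.12. About 2 N at the tip moves it
- switch_tip (a point): near the tip of the red switch paddle (24 mm wide along charger y, 10 mm thick, moves along charger x), 30 mm from its hinge; the hinge lies 5 mm above the deck, at charger x = -68 mm, y = +81 mm; a black bezel 4 mm high surrounds it
- chock1_c (a point): centre of an orange hard-plastic transit chock, a saddle block 48 (x) x 34 (y) x 40 mm (z up) with a 22 mm wide, 14 mm deep notch across the middle of its top; 30 g; stands loose on the mat. May be absent
- chock2_c (a point): centre of an orange hard-plastic transit chock, a saddle block 48 (x) x 34 (y) x 40 mm (z up) with a 22 mm wide, 14 mm deep notch across the middle of its top; 30 g; stands loose on the mat. May be absent
- chock3_c (a point): centre of an orange hard-plastic transit chock, a saddle block 48 (x) x 34 (y) x 40 mm (z up) with a 22 mm wide, 14 mm deep notch across the middle of its top; 30 g; stands loose on the mat. May be absent
- chock4_c (a point): centre of an orange hard-plastic transit chock, a saddle block 48 (x) x 34 (y) x 40 mm (z up) with a 22 mm wide, 14 mm deep notch across the middle of its top; 30 g; stands loose on the mat. May be absent
- chock5_c (a point): centre of an orange hard-plastic transit chock, a saddle block 48 (x) x 34 (y) x 40 mm (z up) with a 22 mm wide, 14 mm deep notch across the middle of its top; 30 g; stands loose on the mat. May be absent
- tub: grey open waste tub, fixed, 190 (x) x 140 (y) x 75 mm high, walls 4 mm, with a rim that stands out 8 mm; origin at the centre of its underside on the mat
- screwdriver_grip (a point): bystander: black-handled screwdriver, 170 mm long, lying on the mat near the robot; leave alone
- multimeter_c (a point): bystander: centre of a yellow multimeter, 75 x 150 x 34 mm, lying on the mat beyond the chocks; leave alone
- tape_c (a point): bystander: centre of a small yellow roll of tape, 54 mm across, 18 mm high, lying on the mat between charger and multimeter; leave alone

How it is judged:
By the outcome, as a careful person would: the job done as asked, in the order asked, and still so for the second after the job is handed in, with the robot touching nothing.
Of pack1, pack2, pack3, pack4 only 3 to 4 are there at a start; the rules pass over those that are not, and their reading is None.
Of chock1, chock2, chock3, chock4, chock5 only 4 to 5 are there at a start; the rules pass over those that are not, and their reading is None.
At some moment in a run one of chock1, chock2, chock3, chock4, chock5 may be knocked a few centimetres aside while the robot is not near it.
It also fails if it takes over 210 s, if anything falls off the work surface, if the arm or the gripper's body presses on something with over 40 N, if the wrist force passes 120 N, or if a joint passes its speed limit or range.

### The arm

A 6-joint arm with a two-finger parallel gripper is mounted at the origin on the work surface. World frame = base frame: x ahead of the robot, y to its left, z up, the work surface at z = 0. Lengths are in mm, angles in rad, forces in N, time in s.
With the tool pointing down it reaches from about 400 to 825 mm from the base axis. Payload 7 kg.
Tool frame: the origin (TCP) lies at the very end of the fingers, on their centre line; the grasp point (between the pads) lies 19 mm behind it; z points along the fingers, y is the direction in which the jaws open and shut (so a half turn about z gives the same grasp; the last joint's range is limited). The gripper opens to 88 mm and grips with 3 to 60 N. Pads are 19 mm wide; open, the fingers measure 130 mm over their backs; the gripper's body (78 mm by 193 mm) begins 47 mm behind the grasp point.
Start: joints at [0.288, 0.359, 0.012, 0, -1.224, -0.288], TCP at [674.978, -0.019, 226.561] pointing down, gripper open.
Joint ranges: [-3.07, 3.07], [-1.43, 2.12], [-1.02, 1.25], [-3.03, 1.67], [-3.05, -0], [-3.03, 3.03]. Speed limits (rad/s): [2.39, 2.39, 3.01, 3.14, 3.14, 3.14].

### API

Orientations are given as a unit quaternion [x, y, z, w].
In Python, from plant import bot gives the robot as it stands. Calls block until the motion is done:
- bot.move_ptp(position, orientation): joint-space move of the TCP to a pose.
- bot.line_to(position, velocity=150, ori=None): straight line of the TCP; ori=None keeps the orientation; velocity is the mean speed in mm/s.
- bot.move_joints(angles): joint-space move.
- bot.move_gripper(opening, force=None): finger opening in mm; force is the grip in N (None keeps the last); returns when the fingers have stopped.
- bot.pause(seconds).
- bot.solve_ik(position, orientation): joint angles nearest the present ones, or None.
- bot.read_state(): the state.
- bot.camera(name): name is "scene" or "side" or "wrist"; returns the picture (384x512x3 uint8, red, green, blue); there is no depth.
- bot.get_calibration(name): a dict with "fx", "fy", "cx", "cy" (pixels), "view" (4x4, takes a point from world to camera coordinates); the wrist camera has in their place "T_tool_cam" (4x4, takes a point from camera to tool coordinates, whose origin is the TCP and whose axes are the flange's). Camera axes: x right, y up, looking along -z (the intrinsics and any distortion apply to the point x, -y, -z); pixel columns grow to the right and rows downward; lengths in mm; the calibration is good to about 2 mm. The wrist camera is an equidistant fisheye: a pixel r from the principal point sees the ray r / f radians off the axis. A picture is of the moment at which its call begins: read the wrist's pose just before it. get_calibration takes no time and is no camera call.
A pose or a line that the arm cannot do raises bot.Unreachable and nothing moves.
- bot.close_job(): hands the job in, once; it reports no verdict.
The state is a dict: "t": time; "joint_pos": joint angles; "qvel": joint speeds; "tau": joint torques, N m; "tcp_pos": TCP position; "eef_rot": TCP orientation; "contact_force": force on the tool from outside, world axes, zero at the start; "moment": the same for the moment, N m; "width": finger opening in mm.
Only numpy, scipy, OpenCV 4.12 (cv2) and the standard library are available. Lean on these libraries where they do the work, as an engineer would, in place of code of your own. Each camera call takes 0.05 s, during which the arm holds its last target. There are 200 camera calls.

## Working session

There is one attempt and no reset: what is moved stays moved. The work goes in short steps, each a Python script; the robot and the scene stay as the last script left them, time stands still between calls to the robot, and variables do not carry over. Pictures are saved under pics/ and viewed, about 12 in all and at most 16, crops included, and the job is handed in when it is done.

```bash
ls; mkdir -p pics
python3 - <<'E'
from plant import bot
import cv2, numpy as np
ims=[]
for n in ["scene","side","wrist"]:
    im=bot.camera(n); cv2.imwrite(f"pics/{n}0.png",im[:,:,::-1]); c=bot.get_calibration(n)
    print(n,{k:(np.round(np.array(v),3).tolist()) for k,v in c.items()})
s=bot.read_state(); print(s)
a=cv2.imread("pics/scene0.png");
cv2.imwrite("pics/scene0b.png",cv2.resize(a,(800,600)))
E
```

```text
pics
scene {'fx': 495.415, 'fy': 495.415, 'cx': 254.828, 'cy': 194.633, 'view': [[0.593, 0.805, 0.017, -317.713], [-0.642, 0.461, 0.613, 311.896], [0.485, -0.374, 0.79, -1396.077], [0.0, 0.0, 0.0, 1.0]]}
side {'fx': 365.328, 'fy': 365.328, 'cx': 254.358, 'cy': 192.997, 'view': [[-0.874, -0.486, 0.0, 489.277], [0.244, -0.438, 0.865, -195.76], [-0.42, 0.756, 0.501, -558.991], [0.0, 0.0, 0.0, 1.0]]}
wrist {'fx': 297.319, 'fy': 297.319, 'cx': 257.733, 'cy': 194.048, 'T_tool_cam': [[0.0, 0.96, 0.28, 75.117], [1.0, -0.0, -0.001, -0.072], [-0.001, 0.28, -0.96, -156.935], [0.0, 0.0, 0.0, 1.0]]}
{'t': 0.15, 'joint_pos': array([ 2.88110425e-01,  3.59228563e-01,  1.12616825e-02, -2.82947631e-04,
       -1.22410983e+00, -2.88102817e-01]), 'qvel': array([ 0.00023762, -0.00320517,  0.00314094,  0.00132896, -0.00017578,
        0.00025568]), 'tau': array([ 1.39394037e-04, -5.83274567e+01,  2.93289685e+01,  7.00122759e+00,
        8.75052094e-03, -9.76538854e-05]), 'tcp_pos': array([ 6.74616623e+02, -1.36839654e-02,  2.25825471e+02]), 'eef_rot': array([-7.07075268e-01,  7.07137990e-01,  4.22315685e-04, -4.99192122e-04]), 'contact_force': array([-0.45651288,  0.43764964, -0.97750347]), 'moment': array([-0.01004344, -0.0088305 , -0.00293738]), 'width': 87.54353512176705}
```

View pics/scene0b.png

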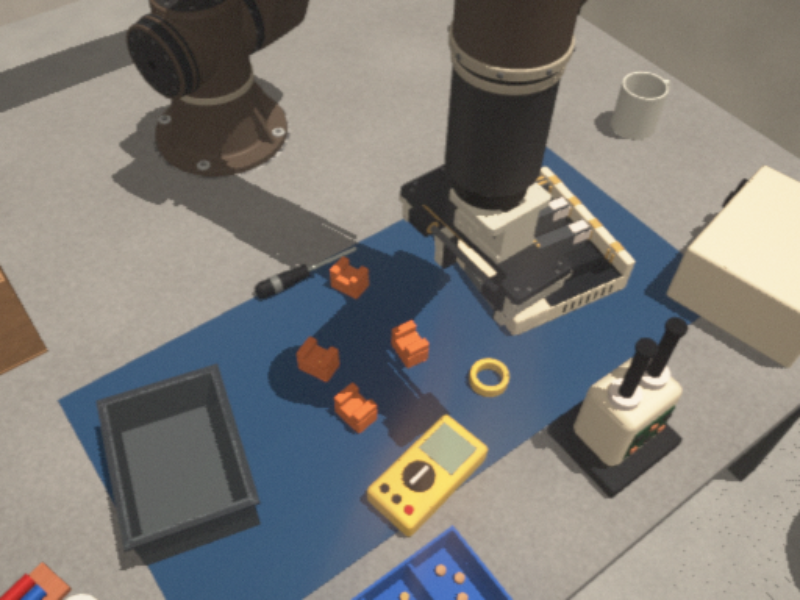

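View pics/wrist0.png

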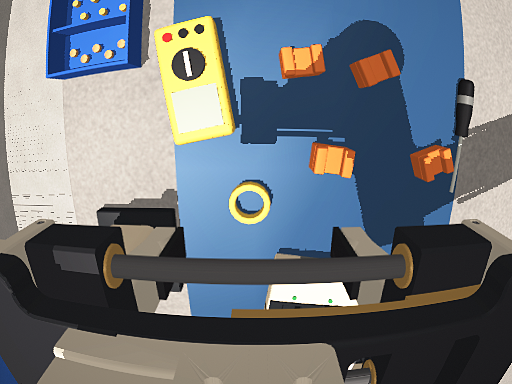

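View pics/side0.png

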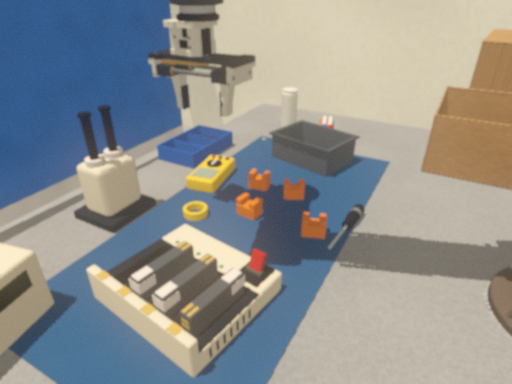

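Packs show in three bays of the charger (+y side), four chocks lie between it and the tub (−y side), and the arm hides some of the charger. I'll move it aside and look from the wrist and the scene camera.

```bash
cat > h.py <<'E'
from plant import bot
import cv2, numpy as np
from scipy.spatial.transform import Rotation as Rot
C={n:bot.get_calibration(n) for n in("scene","side","wrist")}
def q(deg):
    a=np.radians(deg); c,s=np.cos(a),np.sin(a)
    return Rot.from_matrix(np.array([[c,s,0],[s,-c,0],[0,0,-1.]])).as_quat()
def pose():
    s=bot.read_state(); T=np.eye(4); T[:3,:3]=Rot.from_quat(s['eef_rot']).as_matrix(); T[:3,3]=s['tcp_pos']; return T
def snap(n,name=None):
    """camera pose (cam->world) and BGR image"""
    T=pose()@np.array(C['wrist']['T_tool_cam']) if n=='wrist' else np.linalg.inv(np.array(C[n]['view']))
    im=bot.camera(n)[:,:,::-1].copy()
    if name: cv2.imwrite(f'pics/{name}.png',im); np.save(f'pics/{name}.npy',T)
    return T,im
def ray(n,T,px):
    px=np.atleast_2d(np.asarray(px,float)); c=C[n]
    d=(px-[c['cx'],c['cy']])/[c['fx'],c['fy']]
    if n=='wrist':
        r=np.hypot(*d.T)+1e-9; v=np.c_[d*(np.sin(r)/r)[:,None],np.cos(r)]
    else: v=np.c_[d,np.ones(len(d))]
    v=v*[1,-1,-1]; return T[:3,3],v@T[:3,:3].T
def onz(n,T,px,z):
    o,v=ray(n,T,px); return o+v*((z-o[2])/v[:,2])[:,None]
def proj(n,T,P):
    p=(np.atleast_2d(P)-T[:3,3])@T[:3,:3]; p=p*[1,-1,-1]; c=C[n]
    if n=='wrist':
        h=np.hypot(p[:,0],p[:,1]); k=np.arctan2(h,p[:,2])/(h+1e-9)
        d=p[:,:2]*k[:,None]
    else: d=p[:,:2]/p[:,2:]
    return d*[c['fx'],c['fy']]+[c['cx'],c['cy']]
E
python3 - <<'E'
from h import *
np.set_printoptions(precision=2,suppress=True)
T=np.linalg.inv(np.array(C['scene']['view']))
p=np.array([[333,160],[400,290],[110,300]])/1.0
print(onz('scene',T,[[333,160],[223,178],[264,220],[203,230],[227,261],[115,292]],40))
for P,a in [((600,200,150),72),((600,200,150),-108),((560,-60,330),72)]: print(a,bot.solve_ik(P,q(a)))
bot.move_ptp((560,-60,330),q(72))
snap('wrist','w1'); _,b=snap('scene','s1')
cv2.imwrite('pics/s1c.png',cv2.resize(b[60:260,230:430],(800,800))[:600])
E
```

```text
[[ 551.97  218.08   40.  ]
 [ 445.93  -25.58   40.  ]
 [ 594.75  -19.81   40.  ]
 [ 539.81 -140.36   40.  ]
 [ 631.7  -141.74   40.  ]
 [ 561.68 -356.14   40.  ]]
72 [ 0.63  0.35 -0.19  0.   -1.03  2.2 ]
-108 [ 0.63  0.35 -0.19  0.   -1.03 -0.94]
72 [ 0.24  0.12 -0.07  0.   -1.38  2.59]
```

View pics/w1.png

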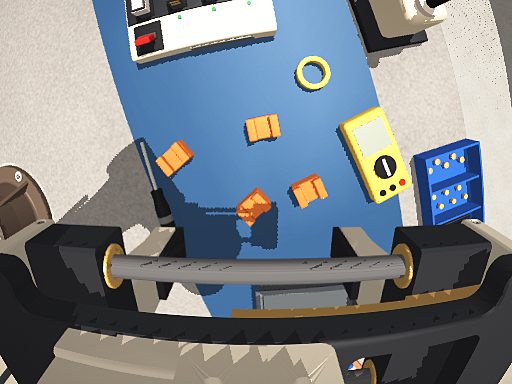

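View pics/s1c.png

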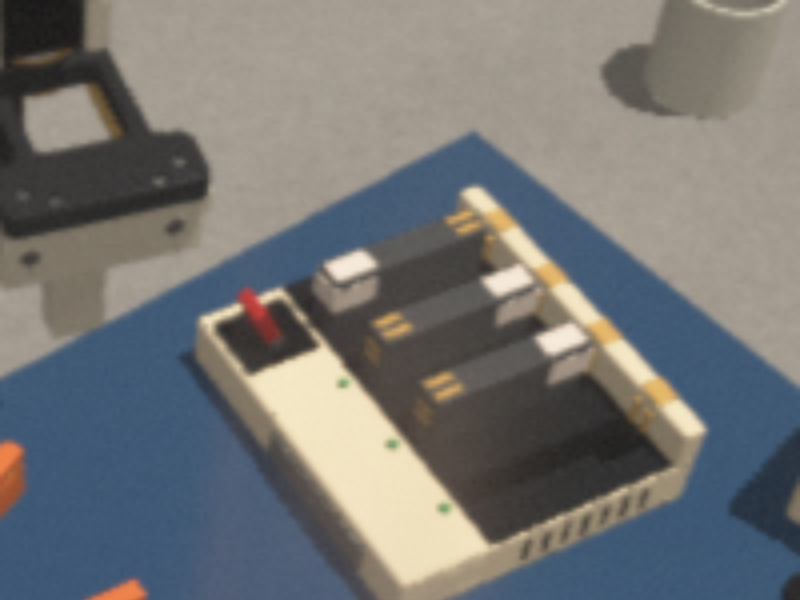

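Bay 4's pack is right (brass at the rail), bays 3 and 2 are reversed (white label at the rail), and bay 1 is empty. The switch at charger front is at crop (260,315). Next, a close look from above the charger.

Run:
```python
from h import *
bot.move_ptp((553,160,330),q(72))
bot.pause(.3)
T,b=snap('wrist','w2')
cv2.imwrite('pics/w2c.png',cv2.resize(b[0:230,110:410],(783,600),interpolation=cv2.INTER_CUBIC))
```

```text
(no output)
```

View pics/w2c.png

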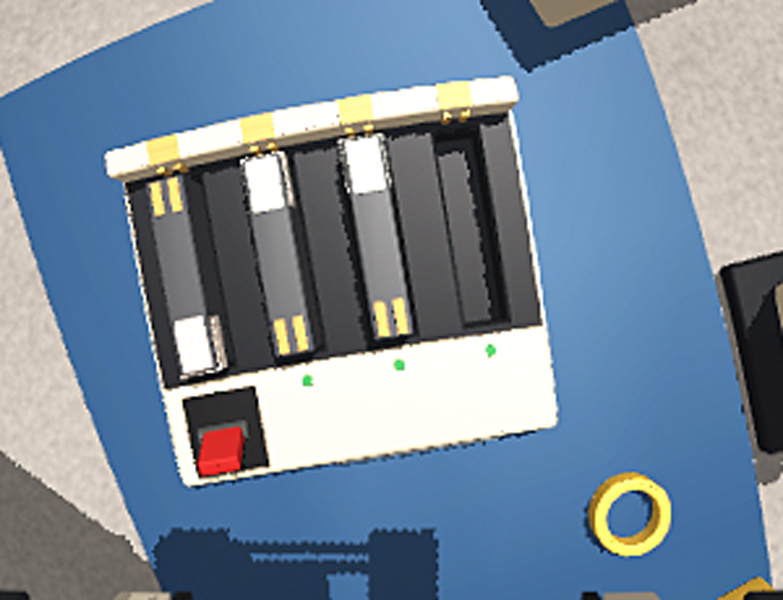

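Run:
```python
from h import *
np.set_printoptions(precision=1,suppress=True)
T=np.load('pics/w2.npy'); b=cv2.imread('pics/w2.png'); s=300/783
hsv=cv2.cvtColor(b,cv2.COLOR_BGR2HSV)
def roi(box): # crop coords
    x0,y0,x1,y1=np.array(box)*s; m=np.zeros(b.shape[:2],np.uint8); m[int(y0):int(y1)+1,int(x0)+110:int(x1)+111]=255; return m
W=cv2.inRange(hsv,(0,0,215),(180,60,255)); B=cv2.inRange(hsv,(15,70,120),(35,255,255))
R=cv2.inRange(hsv,(0,150,80),(8,255,255))
def rect(m,z):
    ys,xs=np.nonzero(m); P=onz('wrist',T,np.c_[xs,ys],z)[:,:2].astype(np.float32)
    return P
boxes={4:((172,312,228,378),(146,176,190,218)),3:((238,148,293,216),(270,314,315,358)),2:((338,134,390,196),(370,296,415,342))}
for k,(bl,bb) in boxes.items():
    L=rect(W&roi(bl),74);Br=rect(B&roi(bb),74)
    cl,_,_=rl=cv2.minAreaRect(L); cb,_,_=rb=cv2.minAreaRect(Br)
    d=np.array(cb)-cl; 
    u=d/np.hypot(*d); 
    if u[1]<0:u=-u
    al=np.r_[L,Br]@u; n=np.array([-u[1],u[0]]); an=np.r_[L,Br]@n
    mid=(al.max()+al.min())/2; c=u*mid+n*(an.max()+an.min())/2
    print(k,'yaw',np.degrees(np.arctan2(u[1],u[0])),'len',np.ptp(al),'width',np.ptp(an),np.ptp(L@n),np.ptp(Br@n),'c',c,rl[1],rb[1])
# green LEDs, cream corners at deck z=38
print(onz('wrist',T,np.array([[543,328],[166,388],[556,422],[184,486],[126,183]])*s+[110,0],38))
rt=onz('wrist',T,np.array([[104,158],[512,78],[520,102]])*s+[110,0],64);print(rt, np.degrees(np.arctan2(*(rt[1]-rt[0])[1::-1])))
```

```text
4 yaw 82.96772706233645 len 108.81258818406701 width 24.456782626534334 24.456782626534334 16.51805006470869 c [474.3 273.9] (31.797374725341797, 22.85884666442871) (18.806320190429688, 16.10365867614746)
3 yaw 80.27924737433395 len 108.65157228629636 width 23.55713962915536 23.55713962915536 16.138351057680552 c [527.9 267.9] (30.479524612426758, 23.492961883544922) (18.93115234375, 16.116178512573242)
2 yaw 81.44155834427153 len 108.19554517330545 width 22.4152516209449 22.4152516209449 15.857376580693426 c [580.7 259.3] (29.664379119873047, 22.462371826171875) (19.48086166381836, 15.938773155212402)
[[656.6 181.6  38. ]
 [434.2 217.8  38. ]
 [648.7 125.5  38. ]
 [422.7 157.8  38. ]
 [452.2 343.   38. ]]
[[451.7 355.7  64. ]
 [678.5 323.   64. ]
 [678.2 308.5  64. ]] -8.219338509285452
```

```bash
cat > meas.py <<'E'
from h import *
def packs(T,b,guess,u,n):
    """pack centres by predicted label/brass windows; guess {bay:(xy centre, brass sign along u)}"""
    hsv=cv2.cvtColor(b,cv2.COLOR_BGR2HSV)
    W=cv2.inRange(hsv,(0,0,215),(180,60,255)); B=cv2.inRange(hsv,(15,70,120),(35,255,255)); out={}
    for k,(c,sg) in guess.items():
        res=[]
        for m,s in((W,-sg),(B,sg)):
            ctr=np.array(c)+u*s*42
            poly=[np.r_[ctr+u*i*18+n*j*16,74] for i,j in((-1,-1),(1,-1),(1,1),(-1,1))]
            w=np.zeros(b.shape[:2],np.uint8); cv2.fillPoly(w,[np.round(proj('wrist',T,poly)).astype(int)],255)
            ys,xs=np.nonzero(m&w); P=onz('wrist',T,np.c_[xs,ys],74)[:,:2]; res.append(P)
        L,Br=res
        if len(L)<20 or len(Br)<10: out[k]=(None,len(L),len(Br)); continue
        al=np.r_[L,Br]@u; lo,hi=al.min(),al.max()
        cn=((Br@n).max()+(Br@n).min())/2; ln=((L@n).max()+(L@n).min())/2
        out[k]=(u*(lo+hi)/2+n*(cn+ln)/2, hi-lo, cn-ln, np.ptp(Br@n), np.ptp(L@n))
    return out
E
python3 - <<'E'
from meas import *
np.set_printoptions(precision=1,suppress=True)
a=np.radians(81.2); u=np.array([np.cos(a),np.sin(a)]); n=np.array([-u[1],u[0]])
g={4:((474.3,273.9),1),3:((527.9,267.5),-1),2:((580.7,259.3),-1)}
print(packs(np.load('pics/w2.npy'),cv2.imread('pics/w2.png'),g,u,n))
bot.move_ptp((588,305,330),q(-98.8)); bot.pause(.3)
T,b=snap('wrist','w3'); print(packs(T,b,g,u,n)); print(bot.read_state()['t'],bot.read_state()['joint_pos'])
cv2.imwrite('pics/w3c.png',cv2.resize(b[0:240,110:410],(750,600),interpolation=cv2.INTER_CUBIC))
E
```

```text
{4: (array([475.8, 273.6]), np.float64(121.58592784172657), np.float64(-2.9257633816399107), np.float64(23.58426006215757), np.float64(33.05431346009959)), 3: (array([527. , 264.4]), np.float64(115.67965796294709), np.float64(2.274128233816782), np.float64(27.099064662939384), np.float64(23.47146970352992)), 2: (array([581.5, 255.8]), np.float64(114.90036504887826), np.float64(-2.8656588171957083), np.float64(21.623849073352403), np.float64(22.407285670080796))}
{4: (array([477.5, 276.8]), np.float64(114.33725554863696), np.float64(-0.35004042166531235), np.float64(22.26567372125328), np.float64(20.560110954334448)), 3: (array([528.5, 267.1]), np.float64(107.58506993082511), np.float64(1.1923365822153187), np.float64(14.052494192808467), np.float64(23.55082907433325)), 2: (array([580.9, 259.5]), np.float64(106.7026706685993), np.float64(-0.019387180281000838), np.float64(13.686721983316147), np.float64(22.563312380668435))}
6.9167 [ 0.8  0.3  0.2 -0.  -1.4 -0.9]
```

View pics/w3c.png

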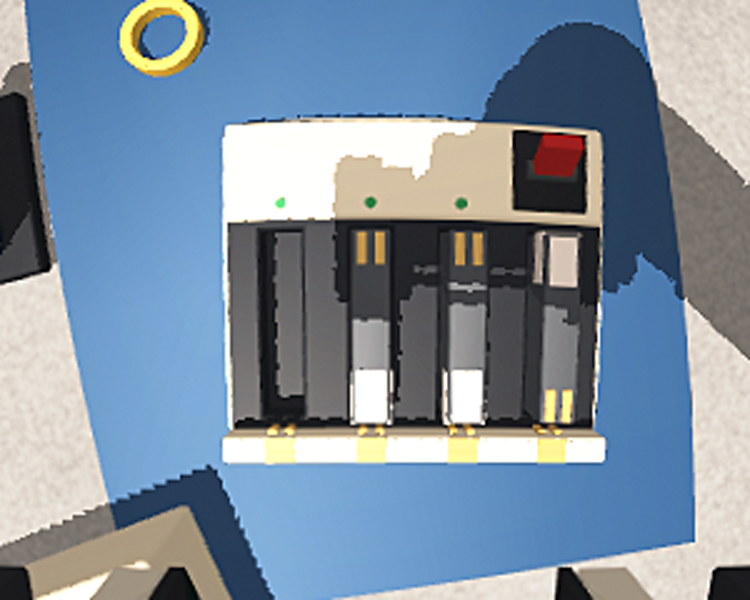

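Both opposite views agree to within about 1 mm: bay 3 at (528.2, 267.4), bay 2 at (580.8, 259.4), yaw ≈ 81°. I'll flip the bay 3 pack first, using guarded descents.

```bash
cat > act.py <<'E'
from meas import *
np.set_printoptions(precision=1,suppress=True)
YAW=81.0
u=np.array([np.cos(np.radians(YAW)),np.sin(np.radians(YAW))]); n=np.array([-u[1],u[0]])
F=lambda: bot.read_state()['contact_force']
def down(z,lim=12,step=3,v=40):
    """guarded vertical move; returns final z and force change"""
    f0=F(); p=bot.read_state()['tcp_pos'].copy(); zz=p[2]
    while zz>z+.01:
        zz=max(z,zz-step); bot.line_to((p[0],p[1],zz),v); d=F()-f0
        if np.linalg.norm(d)>lim: break
    return zz,F()-f0
def grasp_pack(c):
    bot.move_gripper(36)
    bot.move_ptp((*c,150),q(YAW-180)); bot.line_to((*c,80),150)
    print('down',down(44,8,12)); bot.move_gripper(15,30); s=bot.read_state()
    print('width',s['width'],'F',s['contact_force'],s['tcp_pos'])
E
python3 - <<'E'
from act import *
c=np.array((528.2,267.4))
grasp_pack(c)
f0=F(); bot.line_to((*c,60),60); print(F()-f0, bot.read_state()['width'])
bot.line_to((*c,135),150); print(F()-f0)
bot.move_ptp((*c,135),q(YAW)); bot.pause(.2)
s=bot.read_state(); print(s['t'],s['width'],s['tcp_pos'],F()-f0)
T,b=snap('wrist','w4'); T2,b2=snap('scene','s4')
o=np.zeros((384,900,3),np.uint8); o[:,:512]=b; o[:,512:]=cv2.resize(b2[60:260,230:432],(388,384)); cv2.imwrite('pics/m4.png',cv2.resize(o,(800,341)))
E
```

```text
down (44, array([-0.3, -0.2,  0.6]))
width 21.848048818397423 F [-1.8  0.6  0.4] [529.  268.1  44.1]
[ 1.4 -0.9 -4.1] 22.184713611467078
[ 1.5 -0.9 -4.3]
15.2167 22.175381311066555 [528.2 267.4 135. ] [ 2.3  0.3 -4.2]
```

View pics/m4.png

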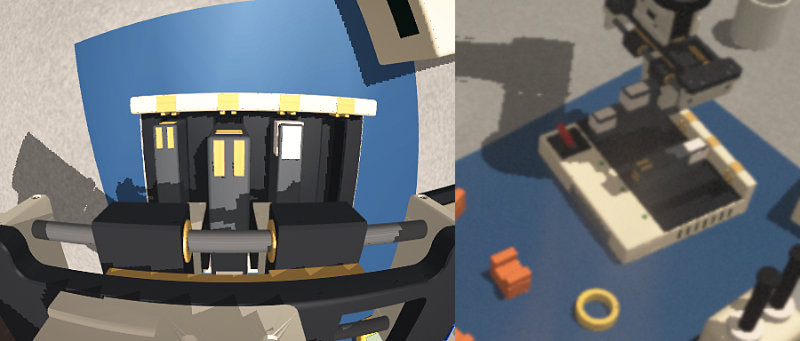

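Pack 3 is held level, brass now toward the rail, aligned with its bay. Next: check its end offset, then lower it under guard.

Run:
```python
from act import *
T=np.load('pics/w4.npy'); b=cv2.imread('pics/w4.png')
c=np.array((528.2,267.4))
hsv=cv2.cvtColor(b,cv2.COLOR_BGR2HSV); B=cv2.inRange(hsv,(15,70,120),(35,255,255)); B[:,:235]=0;B[:,285:]=0;B[:140]=0;B[200:]=0
ys,xs=np.nonzero(B); P=onz('wrist',T,np.c_[xs,ys],165)[:,:2]-c; print('along',(P@u).min(),(P@u).max(),'across',(P@n).min(),(P@n).max())
bot.line_to((*c,114),100)
z,f=down(44,10,3); s=bot.read_state(); print(z,f,s['tcp_pos'],s['t'])
```

```text
along 36.288145655865755 59.58200113658277 across -7.35358824088482 7.77644704613643
62.4894124264745 [-1.  -7.   9.5] [528.1 265.7  63.2] 19.925
```

The pack entered the bay, then rubbed on the rail end (tool pushed 1.7 mm toward −u). I'll shift back along −u and continue.

Run:
```python
from act import *
c=np.array((528.2,267.4))-2.2*u
bot.line_to((*c,66),40); print(F(),bot.read_state()['tcp_pos'])
for k in range(3):
    z,f=down(43.5,12,3); s=bot.read_state(); print(z,f,s['contact_force'],s['tcp_pos'])
    if z<46: break
    d=s['contact_force'][:2]*.15; print('shift',d); c=c+d; bot.line_to((*c,z+2),40)
```

```text
[-0.5  0.3 -3. ] [527.7 265.4  65.9]
56.903181521578034 [-0.6 -9.2  8.5] [-1.1 -8.9  5.6] [527.5 263.5  57.2]
shift [-0.2 -1.3]
52.612480443591046 [-5.8 -5.1 24.6] [-5.8 -5.5 20.8] [528.  264.1  54.8]
shift [-0.9 -0.8]
51.94299105644716 [-7.1 -3.4 16.8] [-8.5 -3.2 24. ] [527.2 263.9  54.1]
shift [-1.3 -0.5]
```

Run:
```python
from act import *
T,b=snap('wrist','w5'); T2,b2=snap('side','s5'); T3,b3=snap('scene','s5b')
print(bot.read_state()['moment'],F(),bot.read_state()['t'])
o=np.zeros((600,800,3),np.uint8); o[:340,:400]=cv2.resize(b[40:244,140:380],(400,340)); o[:340,400:]=cv2.resize(b2[190:380,80:304],(400,340)); o[340:,:400]=cv2.resize(b3[60:242,230:510],(400,260)); cv2.imwrite('pics/m5.png',o)
```

```text
[-0.1  1.3 -0. ] [-3.5  0.3  8.9] 22.575
```

View pics/m5.png

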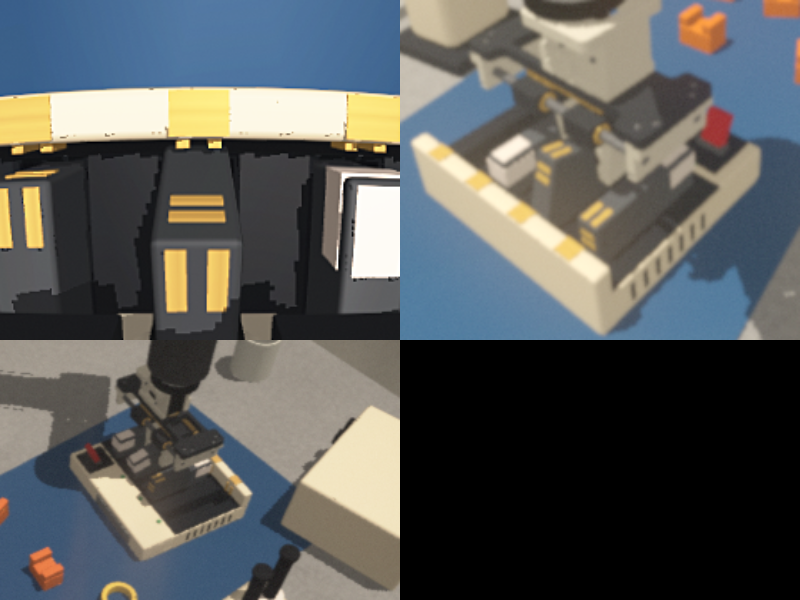

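Run:
```python
from act import *
T=np.load('pics/w5.npy'); f=lambda x,y:(x*.6+140,y*.6+40)
c=np.array((528.2,267.4))
for nm,p,z in [('p3 top end',(200,242),84),('p3 top end z90',(200,242),90),('p3 bottom end',(208,152),14),('p3 bottom z24',(208,152),24),('p3 top brass inner',(190,312),84),('p4 brass end',(22,187),74),('p2 label end',(380,180),74),('rail inner edge',(200,138),64)]:
    P=onz('wrist',T,f(*p),z)[0,:2]-c; print(nm,P@u,P@n)
```

```text
p3 top end 38.25211090976927 0.8929342314667039
p3 top end z90 39.800235120525585 0.9395537827429346
p3 bottom end 57.064332679222254 -2.740733421390402
p3 bottom z24 57.77393752891589 -2.5062899199574122
p3 top brass inner 18.23330677416539 3.6071508305637057
p4 brass end 52.33337305081783 52.48273767641865
p2 label end 54.56093509177447 -51.547828398704105
rail inner edge 64.77604794627716 0.8021132577425938
```

The pack has pitched about 17° in the grip: its rail end caught on the bay's rim. I'll lift it out, set it on a free patch of mat so that it levels, and re-grasp it.

Run:
```python
from act import *
p=bot.read_state()['tcp_pos']
bot.line_to((p[0],p[1],75),40); print(F()); bot.line_to((p[0],p[1],160),120); print(F())
g=np.array((530.,62.)); bot.line_to((*g,160),150); bot.line_to((*g,75),120); bot.pause(.2)
z,f=down(42,6,2,30); print('touch',z,f)
bot.move_gripper(15,4); bot.pause(.2)
p=bot.read_state()['tcp_pos']; z2,f=down(40.5,12,1.5,20); print(z2,f,bot.read_state()['width'])
T2,b2=snap('side','s6'); T,b=snap('wrist','w6'); print(bot.read_state()['t'])
o=np.zeros((340,800,3),np.uint8); o[:340,:400]=cv2.resize(b[40:244,140:380],(400,340)); o[:340,400:]=cv2.resize(b2[130:270,200:365],(400,340)); cv2.imwrite('pics/m6.png',o)
```

```text
[-0.2  0.1 -2.8]
[ 0.7  0.1 -3. ]
touch 45.80554648745682 [-2.2  4.8 13.5]
40.5 [-0.7 -1.3 -2.5] 22.13796226389011
31.925
```

View pics/m6.png

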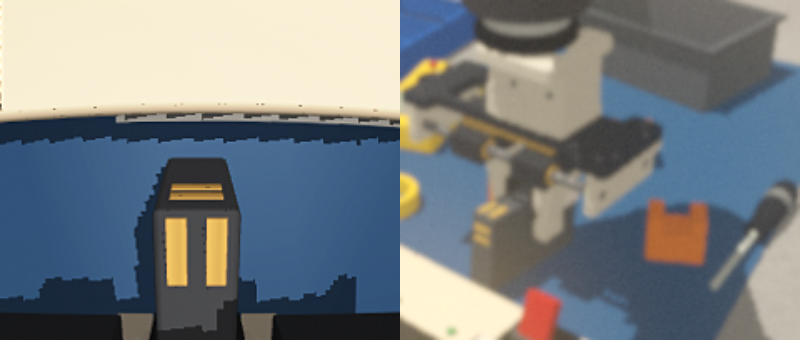

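It stands level on the mat. I'll release it, look closely at the now-empty bay 3 to fix its ends, and measure the pack.

Run:
```python
from act import *
T=np.load('pics/w6.npy'); f=lambda x,y:(x*.6+140,y*.6+40)
g=bot.read_state()['tcp_pos'][:2]; print(g)
for p in [(200,212),(173,212),(228,212),(200,286)]:
    P=onz('wrist',T,f(*p),68)[0,:2]-g; print('p3',P@u,P@n)
bot.move_gripper(36); bot.line_to((*g,150),150)
c=np.array((528.2,267.4)); bot.move_ptp((*(c-70*u),150),q(YAW)); bot.pause(.3)
T,b=snap('wrist','w7')
x=cv2.resize(b[40:220,170:350],(600,600),interpolation=cv2.INTER_CUBIC); x=(255*(x/255.)**.45).astype(np.uint8); cv2.imwrite('pics/w7c.png',x)
```

```text
[530.4  62.1]
p3 50.592894785919626 -0.9526958036918387
p3 50.59968985246831 6.2225747343643745
p3 50.61118843949209 -8.399771558516317
p3 29.781579822450052 -0.9976472242510379
```

View pics/w7c.png

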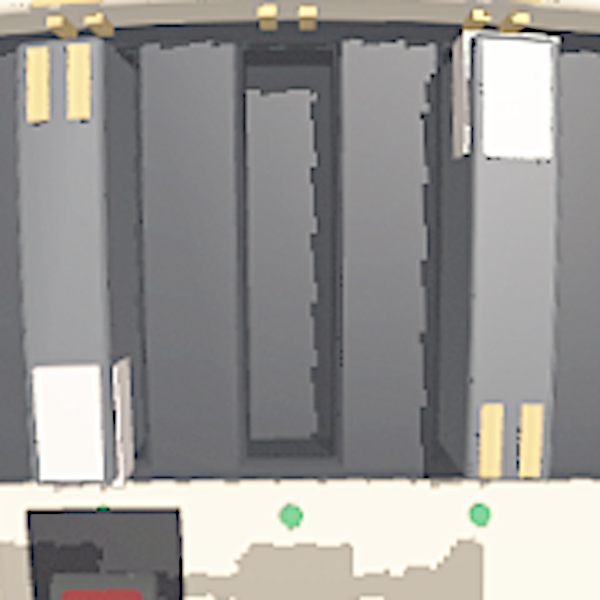

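Run:
```python
from act import *
T=np.load('pics/w7.npy'); c=np.array((528.2,267.4))
for nm,p,z in [('mouth rail end',(292,47),38),('mouth front end',(290,457),38),('mouth left mid',(241,250),38),('left top',(243,60),38),('left bot',(240,440),38),('right mid',(340,250),38),('R top',(339,60),38),('R bot',(341,450),38),('floor rail end',(280,90),6),('floor front',(280,440),6),
 ('p4 rail',(63,42),74),('p4 front',(70,480),74),('p2 rail',(517,38),74),('p2 front',(508,478),74),('p2 Lr',(475,40),74),('p2 Rr',(556,38),74),('p2 Lf',(470,474),74),('p2 Rf',(543,478),74)]:
    P=onz('wrist',T,(p[0]*.3+170,p[1]*.3+40),z)[0,:2]-c; print(f'{nm:16s} {P@u:.1f} {P@n:.1f}')
```

```text
mouth rail end   56.1 -0.1
mouth front end  -56.8 0.6
mouth left mid   0.5 13.6
left top         52.5 12.9
left bot         -52.0 14.4
right mid        0.4 -13.0
R top            52.5 -12.6
R bot            -54.8 -13.6
floor rail end   48.7 3.5
floor front      -58.8 3.8
p4 rail          52.5 53.5
p4 front         -54.1 54.7
p2 rail          53.3 -52.9
p2 front         -53.7 -53.2
p2 Lr            52.1 -42.8
p2 Rr            54.0 -62.5
p2 Lf            -52.7 -43.6
p2 Rf            -53.6 -62.2
```

```bash
sed -i 's/def packs(T,b,guess,u,n):/def packs(T,b,guess,u,n,z=74):/; s/\*16,74\]/*13,z]/; s/np.c_\[xs,ys\],74/np.c_[xs,ys],z/' meas.py
python3 - <<'E'
from act import *
# check method against the hand-read w7
c=np.array((528.2,267.4))
T=np.load('pics/w7.npy'); r=packs(T,cv2.imread('pics/w7.png'),{2:(c-53.5*n,-1)},u,n)[2]; print('p2 rel bay2',(r[0]-c)@u,(r[0]-c)@n,r[1:])
g=np.array((530.4,62.1))-3*u
bot.move_ptp((*(g-70*u),144),q(YAW)); bot.pause(.3)
T,b=snap('wrist','w8'); r=packs(T,b,{3:(g,1)},u,n,68)[3]; print(r,(r[0]-g)@u,(r[0]-g)@n)
cv2.imwrite('pics/w8c.png',cv2.resize(b[40:230,170:350],(568,600)))
E
```

```text
p2 rel bay2 -0.6137087262591763 -51.98386850074548 (np.float64(110.58748811800024), np.float64(-2.1321893417072033), np.float64(25.37948366828755), np.float64(21.763819539516476))
(array([531. ,  66.1]), np.float64(106.00014467397747), np.float64(0.03917712076145108), np.float64(15.399867025300978), np.float64(22.231879756381318)) 7.005305450630549 0.07092669842202959
```

View pics/w8c.png

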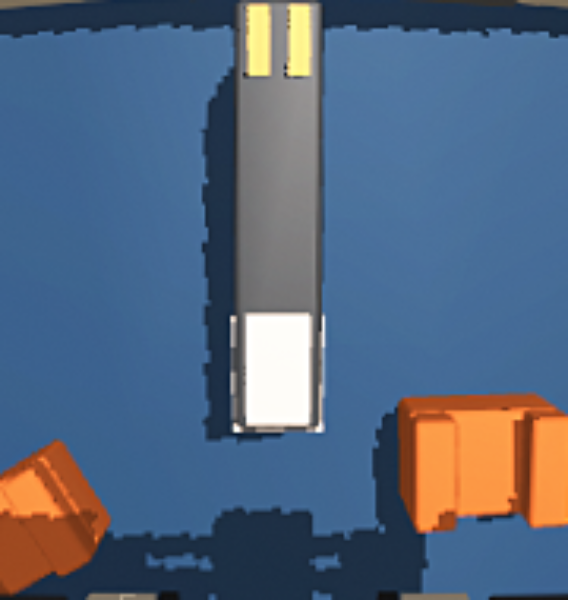

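Run:
```python
from act import *
g=np.array((530.4,62.1))
T=np.load('pics/w8.npy');b=cv2.imread('pics/w8.png')
for k in (4,6): r=packs(T,b,{3:(g+k*u,1)},u,n,68)[3]; print(r,(r[0]-g)@u,(r[0]-g)@n)
# pack corners by hand
for p in [(258,3),(300,3),(245,428),(310,425),(280,312)]:
    P=onz('wrist',T,(p[0]*180/568+170,p[1]*190/600+40),68)[0,:2]-g; print(P@u,P@n)
```

```text
(array([530.9,  66.9]), np.float64(107.65198390937283), np.float64(-0.24191734955877564), np.float64(15.40257632971435), np.float64(22.796778001435257)) 4.831225068328242 0.21282858578893804
(array([530.9,  66.9]), np.float64(107.65198390937283), np.float64(-0.24191734955877564), np.float64(15.40257632971435), np.float64(22.796778001435257)) 4.831225068328242 0.21282858578893804
58.65985846927758 4.89929488491361
58.682040993949194 -5.347412147249294
-48.61046331841301 8.238236664310472
-47.801468082158664 -8.283975650473096
-19.05241471781547 -0.5978920843360003
```

```bash
cat >> act.py <<'E'
C3=np.array((528.2,267.4))-.35*u+.3*n; C2=C3-54*n
def insert(c):
    bot.line_to((*c,114),120); bot.line_to((*c,76),60); bot.pause(.15); f0=F(); c=c.copy(); z=76
    while z>44.2:
        z-=2; bot.line_to((*c,z),40); d=F()-f0
        if np.hypot(*d[:2])>4 or d[2]>5: print('  z',z,d,bot.read_state()['tcp_pos']); c+=np.clip(d[:2]*.12,-.6,.6)
        if d[2]>12: z+=4; bot.line_to((*c,z),30)
        if bot.read_state()['t']>T_END[0]: print('timeout'); break
    s=bot.read_state(); print('inserted',s['tcp_pos'],F()-f0,s['moment'],'t',s['t'])
T_END=[1e9]
E
python3 - <<'E'
from act import *
g=np.array((530.4,62.1))+4.9*u+.1*n
bot.line_to((*g,120),150); bot.line_to((*g,75),120); print(down(40,8,7)); bot.move_gripper(15,55); print(bot.read_state()['width'],F())
bot.line_to((*g,135),150); bot.line_to((*C3,135),150)
T_END[0]=bot.read_state()['t']+12
insert(C3)
snap('wrist','w9')
E
```

```text
(40, array([-0.2, -0.7,  0.2]))
21.61130493543708 [-0.5 -0.4  0.4]
  z 44 [-5.1 -0.5 18.7] [528.1 267.3  46. ]
  z 44 [-5.7 -2.  22.6] [527.6 267.2  46. ]
  z 46 [-1.   0.1  6.9] [526.8 266.8  46.1]
  z 44 [-7.  -1.4 23.2] [526.9 266.9  46. ]
  z 46 [0.5 1.6 6.8] [526.3 266.8  46.1]
  z 44 [-5.8 -3.  23.9] [526.3 266.9  46. ]
  z 46 [ 4.3 -0.2  4.7] [525.9 266.7  46.1]
  z 44 [-3.6 -1.6 24.2] [526.1 266.8  46. ]
  z 46 [4.7 0.1 5.3] [525.9 266.4  46.1]
  z 44 [-4.6 -0.8 25.2] [525.9 266.4  46. ]
  z 46 [ 5.2 -0.1  5.3] [525.8 266.3  46.1]
  z 44 [-4.6 -1.8 25.3] [525.9 266.3  46. ]
  z 46 [ 5.8 -0.7  6.9] [525.8 266.   46. ]
  z 44 [-3.7 -0.7 25.6] [525.9 266.   46. ]
  z 46 [ 5.5 -0.6  8.3] [525.8 265.7  46. ]
  z 44 [-4.  -2.  26.6] [525.9 265.8  46. ]
  z 46 [2.7 0.8 8.6] [525.7 265.4  46. ]
timeout
inserted [525.7 265.4  46. ] [2.7 0.8 8.6] [-0.5 -1.3  0.2] t 53.2917
```

It went in with no side force and bottomed at z = 46, which is the seat (re-gripped on the mat at 40, and the bay floor is 6 mm above the mat). I'll release and measure packs 3 and 2 from the opposite yaw.

```bash
sed -i 's/while z>44.2/while z>44.6/; s/if d\[2\]>12: z+=4/if d[2]>12 and z<=47: break\n        if d[2]>12: z+=4/' act.py
python3 - <<'E'
from act import *
bot.move_gripper(36); s=bot.read_state(); p=s['tcp_pos']; bot.line_to((*p[:2],110),150)
v=C2+70*u; bot.move_ptp((*v,150),q(YAW-180)); bot.pause(.3)
T,b=snap('wrist','w10'); 
for k,r in packs(T,b,{2:(C2,-1),3:(C3,1)},u,n).items(): print(k,(r[0]-(C2 if k==2 else C3))@u,(r[0]-(C2 if k==2 else C3))@n,r[1:])
x=cv2.resize(b[30:230,150:370],(660,600),interpolation=cv2.INTER_CUBIC); x=(255*(x/255.)**.45).astype(np.uint8); cv2.imwrite('pics/w10c.png',x)
E
```

```text
Traceback (most recent call last):
TypeError: unsupported operand type(s) for -: 'NoneType' and 'float'
```

Run:
```python
import cv2,numpy as np
b=cv2.imread('pics/w10.png')
x=cv2.resize(b[30:230,150:370],(660,600),interpolation=cv2.INTER_CUBIC); x=(255*(x/255.)**.45).astype(np.uint8); cv2.imwrite('pics/w10c.png',x)
```

```text
(no output)
```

View pics/w10c.png

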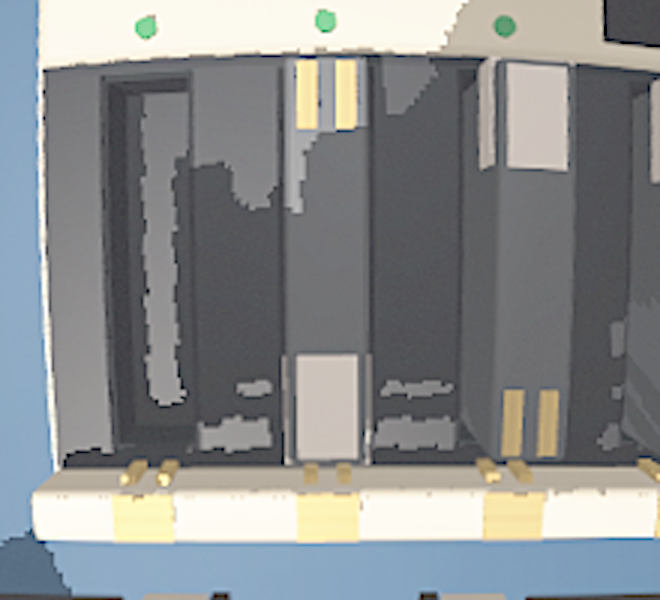

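Run:
```python
from act import *
T=np.load('pics/w10.npy'); f=lambda p:(p[0]/3+150,p[1]/3+30)
for nm,p,z,c in [('p2 front',(327,60),74,C2),('p2 rail',(328,462),74,C2),('p2 L',(287,250),74,C2),('p2 R',(369,250),74,C2),('p3 front',(537,61),74,C3),('p3 rail',(532,459),74,C3),('p3 L f',(498,160),74,C3),('p3 R f',(572,170),74,C3),('bay1 front',(148,78),38,C2-54*n),('bay1 rail',(157,450),38,C2-54*n)]:
    P=onz('wrist',T,f(p),z)[0,:2]-c; print(f'{nm} {P@u:.1f} {P@n:.1f}')
```

```text
p2 front -53.4 0.8
p2 rail 53.5 1.2
p2 L -3.2 -9.5
p2 R -3.2 11.7
p3 front -55.3 1.7
p3 rail 52.5 3.1
p3 L f -27.8 -8.8
p3 R f -26.3 11.3
bay1 front -56.7 1.4
bay1 rail 58.7 1.7
```

Run:
```python
from act import *
c=C2+.8*n
bot.move_gripper(36); bot.move_ptp((*c,120),q(YAW-180)); bot.line_to((*c,80),150)
print('down',down(44,8,12)); bot.move_gripper(15,55); bot.pause(.2); s=bot.read_state(); w=s['tcp_pos']; print(s['width'],F(),w)
bot.line_to((*c,60),60); print(F()); bot.line_to((*c,135),150)
bot.move_ptp((*c,135),q(YAW)); bot.pause(.2)
T_END[0]=bot.read_state()['t']+6
insert(C2+.6*n)
snap('wrist','w11')
```

```text
down (44, array([-1. ,  0.4, -1.1]))
21.81943721644143 [0.7 0.6 1.4] [580.6 259.4  44.1]
[ 0.4 -0.4 -3.4]
inserted [580.8 258.9  44.1] [0.5 0.5 0.6] [-0.2 -0.2  0. ] t 69.8417
```

Pack 2 seated at its original grasp height without force. I'll release it, survey the chocks, and check the switch location in the earlier picture.

```bash
cat > chk.py <<'E'
from act import *
def chocks(T,b,n_='wrist',z=42):
    hsv=cv2.cvtColor(b,cv2.COLOR_BGR2HSV); m=cv2.inRange(hsv,(4,140,60),(17,255,255))
    if n_=='wrist': m[225:]=0
    m=cv2.morphologyEx(m,cv2.MORPH_CLOSE,np.ones((3,3)))
    out=[]
    for ct in cv2.findContours(m,cv2.RETR_EXTERNAL,cv2.CHAIN_APPROX_NONE)[0]:
        if cv2.contourArea(ct)<80: continue
        px=ct[:,0].astype(float); P=onz(n_,T,px,z)[:,:2].astype(np.float32)
        (c,wh,a)=cv2.minAreaRect(P); 
        if wh[0]<wh[1]: a+=90; wh=wh[::-1]
        out.append((np.array(c),wh,a%180,px.mean(0)))
    return out
E
python3 - <<'E'
from chk import *
bot.move_gripper(40); p=bot.read_state()['tcp_pos']; bot.line_to((*p[:2],130),200)
T=np.load('pics/w2.npy'); s=300/783
S=onz('wrist',T,np.array([[183,398],[258,388],[268,465],[192,475],[225,432]])*s+[110,0],42)[:,:2]-C3; print('bezel',S@u,S@n)
bot.move_ptp((545,-190,330),q(YAW)); bot.pause(.3)
T,b=snap('wrist','w12'); T2,b2=snap('scene','s12'); print(bot.read_state()['t'])
for r in chocks(T,b): print('w',r)
for r in chocks(T2,b2,'scene'): print('s',r[0],r[3])
o=np.zeros((600,800,3),np.uint8); o[:,:450]=cv2.resize(b[0:230,100:450],(450,296)).repeat(1,0) if 0 else 0
o[:300,:457]=cv2.resize(b[0:230,100:450],(457,300)); o[300:,:400]=cv2.resize(b2,(400,300)); o[300:,400:]=cv2.resize(b2[70:220,250:450],(400,300)); cv2.imwrite('pics/m12.png',o)
E
```

```text
bezel [ -70.8  -73.  -119.3 -117.6  -95.3] [74.4 28.7 31.6 78.9 53.3]
73.2417
w (array([436.2, -20.6]), (52.05295944213867, 40.44696807861328), 20.860458374023438, array([171.1,  65.9]))
w (array([529.3,  -5.7]), (47.53828048706055, 39.32040023803711), 171.2299575805664, array([229.5,  45.4]))
s [ 618.  -545.8] [ 31.1 373.7]
s [ 631.4 -141.8] [227.2 260.4]
s [ 538.5 -139.8] [203.2 229.3]
s [540.2 -10.2] [252.8 201.1]
s [444.5 -24.6] [223. 177.]
```

View pics/m12.png

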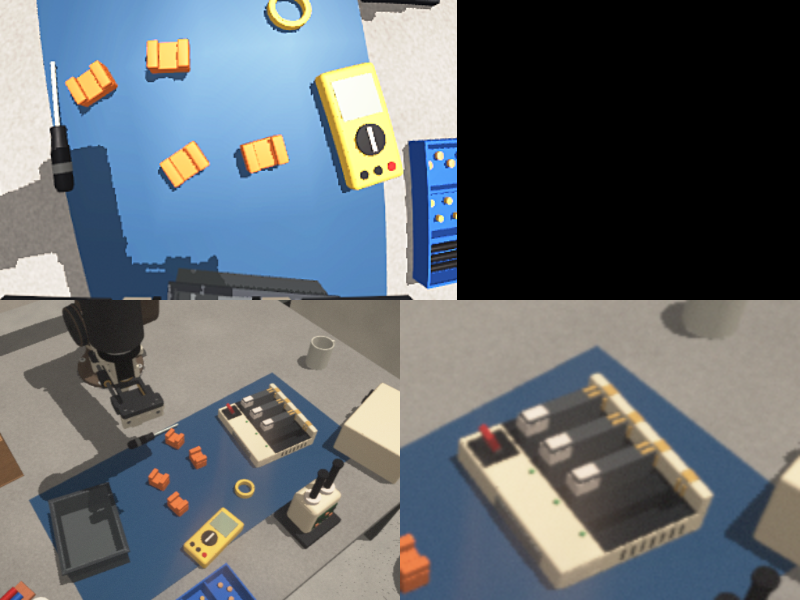

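All three packs now have brass at the rail and look evenly seated. Four chocks remain, and one has been knocked from about (595,−20) to about (535,−8). Next: tub and chock poses.

```bash
sed -i 's/(4,140,60),(17,255,255)/(3,140,60),(21,255,255)/; s/z=42):/z=22):/' chk.py
python3 - <<'E'
from chk import *
T=np.load('pics/w12.npy'); b=cv2.imread('pics/w12.png')
for r in chocks(T,b): print('w',r)
T2=np.load('pics/s12.npy'); 
for r in chocks(T2,cv2.imread('pics/s12.png'),'scene'): print('s',r[0],r[1],r[2],r[3])
t=onz('scene',T2,np.array([(98,400),(217,368),(257,500),(130,548)])*.64,77)[:,:2]; print(t,t.mean(0)); 
for i in range(4): d=t[(i+1)%4]-t[i]; print(np.hypot(*d),np.degrees(np.arctan2(d[1],d[0])))
# chock outline angle hand check (view px: offset 100, scale 350/457)
h=lambda p:onz('wrist',T,(p[0]*350/457+100,p[1]*230/300),42)[0,:2]
for a_,b_ in [((77,98),(108,71)),((147,41),(189,38)),((160,168),(195,143)),((240,152),(280,137))]:
    d=h(b_)-h(a_); print(np.degrees(np.arctan2(d[1],d[0])),np.hypot(*d))
E
```

```text
w (array([ 527.1, -134.3]), (50.46131134033203, 35.01214599609375), 25.359655380249023, array([241. , 125.1]))
w (array([ 623.2, -135.9]), (51.42171096801758, 35.703678131103516), 8.734395980834961, array([301.1, 116.2]))
w (array([ 715. , -120.6]), (147.50990295410156, 9.281944274902344), 100.25685787200928, array([355.9, 101. ]))
w (array([430.7, -15.9]), (54.44117736816406, 43.34202575683594), 20.348194122314453, array([171.1,  62.4]))
w (array([528. ,  -0.8]), (49.676361083984375, 41.088958740234375), 171.22969818115234, array([227.6,  44. ]))
s [ 607.7 -548.9] (51.019683837890625, 24.570446014404297) 18.128023147583008 [ 31.1 373.7]
s [ 751.8 -114.3] (153.84500122070312, 77.26231384277344) 99.72353458404541 [267.7 308.8]
s [ 621.5 -135.6] (62.321231842041016, 44.6740608215332) 7.910226821899414 [227.2 260.4]
s [ 526.5 -133.6] (60.717063903808594, 52.373069763183594) 25.488306045532227 [203.2 229.3]
s [528.2  -1.1] (71.06307220458984, 44.39876174926758) 171.30723571777344 [252.8 201.1]
s [430.3 -15.8] (64.08573913574219, 56.433353424072266) 19.372547149658203 [223. 177.]
[[ 454.  -405.5]
 [ 498.1 -263.2]
 [ 684.5 -312. ]
 [ 651.3 -452.6]] [ 572.  -358.3]
148.8937821480182 72.7739265461543
192.61436720410367 -14.677385308628368
144.37789157167242 -103.26338499500955
202.84615950317374 166.56908393323016
29.009123254539514 47.9519240097381
-6.629379220533721 47.91981009859036
26.195457503274802 49.136789740349165
13.030302262702222 49.46945250205225
```

```bash
cat >> chk.py <<'E'
TUB=np.array((572.,-358.)); tv=np.array([np.cos(np.radians(-15)),np.sin(np.radians(-15))])
def locate(c):
    T,b=snap('scene'); L=[r for r in chocks(T,b,'scene') if max(r[1])<85]
    r=min(L,key=lambda r:np.hypot(*(r[0]-c))); return r[0],r[2]
def clear(c,a,off,z=72,look=True):
    c=np.array(c,float)
    if look:
        s,sa=locate(c); d=s-c; print('seen at',s,sa)
        if 8<np.hypot(*d)<90: c=s; a=(sa+90)%180-90; print('moved; using',c,a)
    bot.move_gripper(56,25); bot.move_ptp((*c,130),q(a)); bot.line_to((*c,50),200)
    print('down',down(7,8,8,80)); bot.move_gripper(15,25); w=bot.read_state()['width']
    bot.line_to((*c,130),200); w2=bot.read_state()['width']; print('width',w,w2)
    if w2<28: return False
    t=TUB+tv*off; bot.move_ptp((*t,140),q(-15)); bot.line_to((*t,z),150); bot.move_gripper(52); bot.line_to((*t,140),250)
    print('t',bot.read_state()['t']); return True
E
python3 - <<'E'
from chk import *
print(clear((622.3,-136),8.5,50,look=False))
T,b=snap('side','s13'); T2,b2=snap('scene','s13b')
o=np.hstack([cv2.resize(b2[180:384,0:272],(400,300)),cv2.resize(b[90:273,230:474],(400,300))]); cv2.imwrite('pics/m13.png',o)
E
```

```text
down (7, array([-1.1,  0.2, -0.7]))
width 33.63955596069742 33.97057771152977
t 80.8667
True
```

View pics/m13.png

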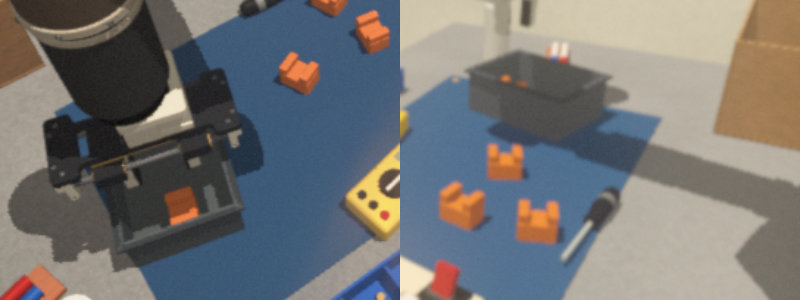

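The first chock is in the tub and the gripper fits well inside. The other three follow, with the scene camera rechecking before each.

Run:
```python
from chk import *
for c,a,off,z in [((527,-134),25.5,-50,72),((528,-1),-9,0,72),((430.5,-15.8),20.5,10,98)]:
    if not clear(c,a,off,z): break
T,b=snap('scene','s14')
for r in chocks(T,b,'scene'): print(r[0],r[1],r[3])
```

```text
seen at [ 526.4 -133.6] 25.526729583740234
down (7, array([-0.5,  0.4, -1.4]))
width 33.890761109898186 33.53242696084879
t 88.1417
seen at [528.  -1.] 171.30723571777344
down (7, array([-0.4,  0.4,  0. ]))
width 34.03473423722203 33.99801387981835
t 96.1083
seen at [430.2 -15.8] 19.372543334960938
down (7, array([-0.9, -0.9,  0.3]))
width 34.057303939818695 33.57710558373566
t 103.9417
[ 607.7 -548.8] (50.96249771118164, 24.561622619628906) [ 31.2 373.6]
[ 751.8 -114.3] (154.0445556640625, 77.14344024658203) [267.1 309.2]
[ 561.3 -356.9] (147.39932250976562, 41.66082763671875) [117.4 298.1]
```

All four chocks are in the tub. Before switching on, I'll confirm the seating by touching each pack's top with the closed fingers (expected z = 74), then push the switch under force watch.

Run:
```python
from chk import *
bot.move_gripper(0,20)
p=bot.read_state()['tcp_pos']; bot.line_to((*p[:2],180),200)
for k,c in [(2,C2),(3,C3),(4,C3+54*n)]:
    bot.move_ptp((*c,110),q(YAW-180)); bot.line_to((*c,80),100); bot.pause(.1)
    z,f=down(71,6,1,30); print(k,z,f,bot.read_state()['tcp_pos'][2]); bot.line_to((*c,110),150)
ok=1
h=C3-94*u+54*n
bot.move_ptp((*(h-45*u),120),q(YAW-180)); bot.line_to((*(h-45*u),57),120); bot.pause(.1)
f0=F(); x=-45
while x<6:
    x+=1.5; bot.line_to((*(h+x*u),57),40); d=F()-f0
    if x>-30: print(x,np.round([d[:2]@u,d[2]],1),end=' ')
    if np.linalg.norm(d)>14: break
print(bot.read_state()['tcp_pos'],(bot.read_state()['tcp_pos'][:2]-h)@u)
bot.line_to((*(h-42*u),57),100); bot.line_to((*(h-42*u),150),200)
bot.move_ptp((500,-60,330),q(YAW-180)); bot.pause(.3)
_,b=snap('scene','s15'); _,b2=snap('side','s15b'); print(bot.read_state()['t'])
o=np.zeros((600,800,3),np.uint8); o[:300,:400]=cv2.resize(b,(400,300)); o[300:,:400]=cv2.resize(b[70:220,250:450],(400,300)); o[:300,400:]=cv2.resize(b2[215:365,80:280],(400,300)); o[300:,400:]=cv2.resize(b[230:380,40:240],(400,300)); cv2.imwrite('pics/m15.png',o)
```

```text
2 72.5968340484975 [-2.3 -2.2  9.8] 74.38474205238388
3 73.3635164521307 [-2.8 -0.6  7.6] 74.35795691411309
4 73.3430392046991 [-0.2 -1.9  9.3] 74.31906948259858
-28.5 [-1.4  1.4] -27.0 [-1.1  1.5] -25.5 [-0.6 -0.7] -24.0 [-0.4  1. ] -22.5 [-0.1  1.5] -21.0 [-0.4  0.7] -19.5 [-0.7  0.3] -18.0 [-0.2  0.6] -16.5 [-1.1  1.2] -15.0 [-2.1  1.6] -13.5 [-0.5  1.9] -12.0 [-0.9  2.1] -10.5 [-2.7  1.3] -9.0 [-3.6  1.6] -7.5 [-6.4  1.4] -6.0 [-12.7   3.7] [458.1 174.3  56.8] -8.518493308258536
127.0333
```

View pics/m15.png

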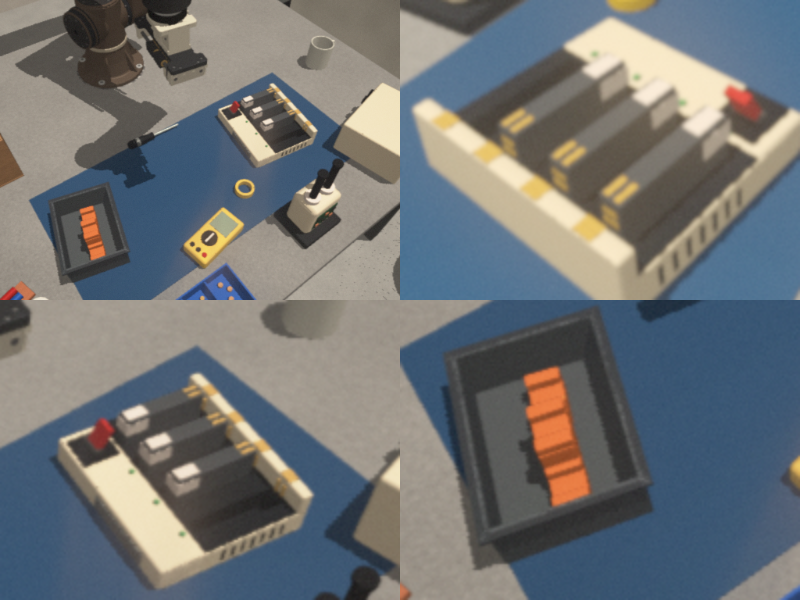

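Run:
```python
from chk import *
h=np.r_[C3-94*u+54*n,43]
def red(n_,name):
    b=cv2.imread(f'pics/{name}.png'); hsv=cv2.cvtColor(b,cv2.COLOR_BGR2HSV)
    m=cv2.inRange(hsv,(0,150,60),(4,255,255))|cv2.inRange(hsv,(172,150,60),(180,255,255))
    q0=proj(n_,np.linalg.inv(np.array(C[n_]['view'])),h)[0]
    w=np.zeros_like(m); cv2.circle(w,tuple(int(v) for v in q0),28,255,-1)
    ys,xs=np.nonzero(m&w); return np.array([xs.mean(),ys.mean()]),len(xs)
for tag,a_,b_ in (('off','s14','s13'),('on','s15','s15b')):
    A=[];B=[]
    for n_,nm in(('scene',a_),('side',b_)):
        c,k=red(n_,nm); o,v=ray(n_,np.linalg.inv(np.array(C[n_]['view'])),c); v=v[0]/np.linalg.norm(v[0]); M=np.eye(3)-np.outer(v,v); A.append(M);B.append(M@o); print(n_,c,k)
    P=np.linalg.solve(sum(A),sum(B))-h; print(tag,'u',P[:2]@u,'n',P[:2]@n,'z',P[2],'deg',np.degrees(np.arctan2(P[:2]@u,P[2])))
```

```text
scene [294.2 137.8] 34
side [256.8 260.4] 219
off u -7.744999039892213 n 1.6849148569231174 z 17.950292794084604 deg -23.338711536461926
scene [300.4 136.5] 96
side [249.8 263.3] 70
on u 6.6029835034430935 n -2.097058870051628 z 19.436993562807892 deg 18.763249987138263
```

The triangulated paddle angle (about +19°) is ambiguous, since the visible centroid is biased. I'll push a second time, slightly higher and firmer, to confirm that it is at its stop.

Run:
```python
from chk import *
h=C3-94*u+54*n
bot.move_ptp((*(h-42*u),120),q(YAW-180)); bot.line_to((*(h-42*u),61),120); bot.line_to((*(h-20*u),61),80); bot.pause(.2)
f0=F(); x=-20
while x<12:
    x+=1; bot.line_to((*(h+x*u),61),30); d=F()-f0; 
    if x>-14: print(x,round((bot.read_state()['tcp_pos'][:2]-h)@u,1),round(d[:2]@u,1),end=' | ')
    if np.linalg.norm(d)>24: break
bot.line_to((*(h-42*u),61),100); bot.line_to((*(h-42*u),150),200)
bot.move_ptp((500,-60,330),q(YAW-180)); bot.pause(.3)
for n_ in('scene','side'):
    _,b=snap(n_,'f_'+n_); hsv=cv2.cvtColor(b,cv2.COLOR_BGR2HSV); m=cv2.inRange(hsv,(0,150,60),(4,255,255))|cv2.inRange(hsv,(172,150,60),(180,255,255))
    w=np.zeros_like(m); cv2.circle(w,(297,137) if n_=='scene' else (253,262),26,255,-1); ys,xs=np.nonzero(m&w); print(n_,xs.mean(),ys.mean(),len(xs))
print(bot.read_state()['t'])
```

```text
-13 -12.9 0.1 | -12 -11.9 0.8 | -11 -10.9 0.1 | -10 -9.9 1.6 | -9 -8.9 -0.4 | -8 -7.9 -0.1 | -7 -7.2 -1.6 | -6 -6.8 -4.3 | -5 -6.6 -8.4 | -4 -6.4 -11.3 | -3 -6.3 -15.0 | -2 -6.2 -17.7 | -1 -6.1 -21.8 | scene 300.4375 136.45833333333334 96
side 249.72368421052633 263.5263157894737 76
136.8
```

The paddle met a rigid stop: 22 N gave under 1 mm of travel, and its image position did not change. It is fully on, so I'm handing in.

```bash
python3 -c "
from plant import bot
bot.close_job()"
```

```text
the job is handed in; nothing more can be done
```

The job is handed in at about 137 s of the 210 s allowed. The last pictures show every pack right, the charger switched on and all the chocks in the tub.

**Packs:** Bays 2 and 3 held reversed packs. I turned both and put each back in its own bay. Bay 4 was already right, and bay 1 was empty. The bay 3 pack snagged and tilted on the first try, so I set it upright on the mat, gripped it again and seated it on the second. A touch on top of all three packs read 74.3–74.4 mm against an expected 74, so all are fully home.

**Switch:** I pushed it only after those seating checks. A second push met a hard stop: 22 N moved it less than 1 mm. One check disagreed: the angle estimated from the images showed only about 0.73 rad of travel, not 1.0. I trusted the hard stop, because that estimate is biased by which part of the paddle is visible.

**Chocks:** Four were present, and all four are in the tub. One was found about 6 cm from where I first saw it, and I collected it from its new position.

**Bystanders:** I did not handle the screwdriver, multimeter or tape. They look unmoved in the last picture, though I did not measure their positions.

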